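# Seat a print block and clamp it for carving

### The arm

A 6-joint arm with a two-finger parallel gripper is mounted at the origin on the work surface. World frame = base frame: x ahead of the robot, y to its left, z up, the work surface at z = 0. Lengths are in m, angles in rad, forces in N, time in s.
With the tool pointing down it reaches from about 0.225 to 0.875 m from the base axis. Payload 3.4 kg.
Tool frame: the origin (TCP) lies midway between the tips of the shut fingers; the grasp point (between the pads) lies 19 mm behind it; x points along the fingers, z is the direction in which the jaws open and shut, and the axes are right-handed (so a half turn about x gives the same grasp; the last joint's range is limited). The gripper opens to 85 mm and grips with 20 to 120 N. Pads are 22 mm wide; open, the fingers measure 114 mm over their backs; the gripper's body (76 mm by 85 mm) begins 54 mm behind the grasp point. The pads swing forward as they close: fully open they stand 13 mm farther back than shut.
Start: joints at [1.048, 0.276, 1.505, -0, 1.361, -0.121], TCP at [0.225, 0.529, 0.209] pointing down, gripper open.
Joint ranges: [-2.89, 2.89], [-0.75, 2.08], [0.22, 2.7], [-1.18, 4.32], [0.11, 2.71], [-2.7, 2.7]. Speed limits (rad/s): [2.57, 2.57, 3.14, 3.14, 3.14, 3.14].

### API

Orientations are given as a unit quaternion [w, x, y, z].
In Python, from rig import manip, eyes gives the robot as it stands. The module is installed in compiled form; this text tells all that it offers.
- The arm moves only by the shell command python3 -m crank 'ROWS' [FORCE]. ROWS is JSON, a list of rows, each a list of 7 numbers: the shift along the tool's x, y, z in cm, then the turn, a rotation vector about the tool's x, y, z in degrees, then the finger opening in cm, from 0 to 8.54. A call has 1 to 5 rows; each row is the pose to reach, as a shift and turn from the pose commanded when the call began, along the tool's axes at that moment; what a row does not reach only later rows make up. A row lasts 1/8 s, in which the tool goes at most 62.5 mm and 10.7 degrees, less where a joint would pass 70% of its speed; a pose out of reach is approached as far as the arm can. A call with a gripper value outside its range is refused whole. The fingers move at their own pace and stop on an object; FORCE is the grip in N (left out, the last holds). Time passes only in rows, so rows that repeat a pose let the fingers close. It gives the time, the measured TCP pose, the force and the opening at its end, in the units of the state.
- manip.get_state(): the state, without advancing time (a new reading comes with each control period).
- eyes.get_image(name): name is "scene" or "top" or "wrist"; returns a dict with "color" (420x560x3 uint8, blue, green, red), "z_map" (420x560 float32, m along the optical axis (not along the pixel's ray), 0 where there is no reading), "vertical_fov" (degrees; the focal length in pixels is half the picture's height over the tangent of half this angle, whatever the lens; pixels are square), "cx", "cy" (the principal point, pixels), "eye" and "attitude" of the camera in the world. Camera axes: x right, y up, looking along -z (the intrinsics and any distortion apply to the point x, -y, -z); pixel columns grow to the right and rows downward; lengths in m; the calibration is good to about 2 mm. A picture is of the moment at which its call begins.
- manip.sign_off(): hands the job in, once; it reports no verdict.
The state is a dict: "clock": time; "qpos": joint angles; "qd": joint speeds; "effort": joint torques, N m; "position": TCP position; "ee_rot": TCP orientation; "contact_force": force on the tool from outside, world axes, zero at the start; "moment": the same for the moment, N m; "width": finger opening in m.
Only numpy, scipy, OpenCV 4.12 (cv2) and the standard library are available. Lean on these libraries where they do the work, as an engineer would, in place of code of your own. Each camera call takes 0.05 s, during which the arm holds its last target.

### The job

Put the purple-faced print block, face up, into the nest of the clamping jig and press it down against the stiff orange pad until you feel it is fully home on the jig's base. Only then swing the red hinged clamp over and shut it down level on the block. Leave the yellow block where it lies.

Things in the scene. Friction and masses are not known exactly. Their poses are not given: they have to be found in the camera images.
- purple_block: Wooden block, purple top face with cream strokes, 50 x 100 x 30 mm (its x, y, z), 100-170 g, flat on the table. Origin: centre of underside; z up. Grip across the 50 mm; either way round fits. Laid in the nest it rests on the orange pad, 6-8 mm too high; pressed down (6 N, plus 1.5 N per 10 mm/s) it goes down with the pad and stays, until its underside meets the base plate: solid.
- yellow_block: The same sort of block with a yellow top face and brown dots, same size and axes; leave it where it lies. A third, plain wooden block of that size lies near too; the three are in any order, turned up to 25 degrees.
- jig: Fixed aluminium base, x -75 to 75, y -75 to 140 mm, its top 15 mm above the table. Origin: on the table under the nest's centre; z up. Nest: 62 (x) by 112 mm (y) inside four dark corner stops 18 mm high; the block's y goes along the jig's y. The middle 76 mm of the nest's long sides are open for fingers. Stiff orange pad, 36 x 66 mm, in the nest: no spring, block's weight does not move it.
- clamp (a joint): Clamp angle, rad: 0 shut (level, foot on a home block), 1.75-1.95 at start: upright, leaning away from the nest. Hinge along jig x at jig y 105, z 62 mm; shut, the arm runs to -y over the nest. Red bar 24 wide, 10 thick, centred on the hinge; black paddle 56 wide, 10 thick, 123-157 mm from the hinge; foot at 105. Stiff (0.25 N m), stays put. Push the paddle's outer face over, then down.

How it is judged:
On the way:
1. the purple block is pressed fully home in the nest while the clamp still stands open (z of purple_block in the frame of jig below 0.018 m and horizontal distance between purple_block and jig below 0.015 m and angle between purple_block's own z axis and vertical below 0.1 rad and value of joint clamp above 1.2 rad), for 0.2 s.
At the end, for the whole second after the job is handed in: The purple block lies face up and at rest in the nest, within 15 mm of its centre and about 11 degrees of its direction, its underside within 3 mm of the base plate, and the clamp is down over it, within 0.12 rad (7 degrees) of level; the yellow block is within 30 mm of where it started (z of purple_block in the frame of jig below 0.018 m and horizontal distance between purple_block and jig below 0.015 m and angle between purple_block's own z axis and vertical below 0.1 rad and angle between the y axis of purple_block and the y axis of jig, either way round below 0.2 rad and value of joint clamp below 0.12 rad and linear speed of purple_block below 0.02 m/s); the robot touches nothing.
It fails at once if the yellow block is moved more than 30 mm (distance of yellow_block from where it was at the start of the episode above 0.03 m).
It also fails if it takes over 53 s, if anything falls off the work surface, if the arm or the gripper's body presses on something with over 40 N, if the wrist force passes 120 N, or if a joint passes its speed limit or range.

## Working session

There is one attempt and no reset: what is moved stays moved. The work goes in short steps, Python scripts to look and compute and a shell command to move; the robot and the scene stay as the last step left them, time stands still between calls to the robot, and variables do not carry over. Pictures are saved under pics/ and viewed, and the job is handed in when it is done.

```bash
mkdir -p pics
python3 - <<'E'
from rig import manip, eyes
import cv2
s=manip.get_state()
for k,v in s.items(): print(k,v)
for n in("scene","top","wrist"):
    d=eyes.get_image(n); cv2.imwrite(f"pics/a_{n}.png",d["color"])
    print(n,{k:v for k,v in d.items() if k not in("color","z_map")})
E
```

```text
clock 0.0
qpos [ 1.04797827e+00  2.76623515e-01  1.50615453e+00  1.67462738e-05
  1.36069694e+00 -1.21008315e-01]
qd [-0.00138853 -0.00114084  0.00125392 -0.00028655  0.00100647  0.00127247]
effort [-1.36408216e-03 -4.16770434e+01 -2.45809078e+01 -4.38929574e-04
  1.11592459e-02 -4.38931792e-06]
position [0.22458712 0.52869928 0.20821496]
ee_rot [ 0.58912379 -0.3904563   0.59031955  0.38987161]
contact_force [-0.06040785 -0.54178487 -1.23099762]
moment [-0.02103974  0.00479741  0.03438821]
width 0.08497520455991805
scene {'vertical_fov': 56.06684984326449, 'cx': 275.3365915795133, 'cy': 213.90453047324525, 'eye': array([1.0563028 , 0.27264233, 0.60338684]), 'attitude': array([0.47419383, 0.20096157, 0.35288356, 0.78117082])}
top {'vertical_fov': 52.78153106053692, 'cx': 267.3961603865754, 'cy': 212.56637010699671, 'eye': array([0.39552113, 0.01303   , 0.92245569]), 'attitude': array([-0.69435134, -0.05746894,  0.06994442,  0.71391968])}
wrist {'vertical_fov': 67.261148622008, 'cx': 276.53727377047124, 'cy': 207.42696102770282, 'eye': array([0.16378529, 0.55416322, 0.37151713]), 'attitude': array([ 0.82681163, -0.11041621, -0.07201305,  0.54681342])}
```

View pics/a_scene.png

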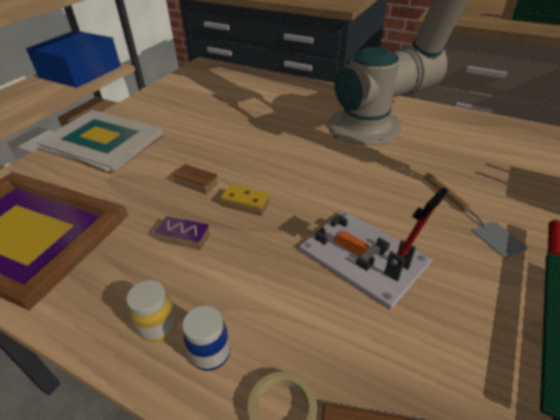

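View pics/a_top.png

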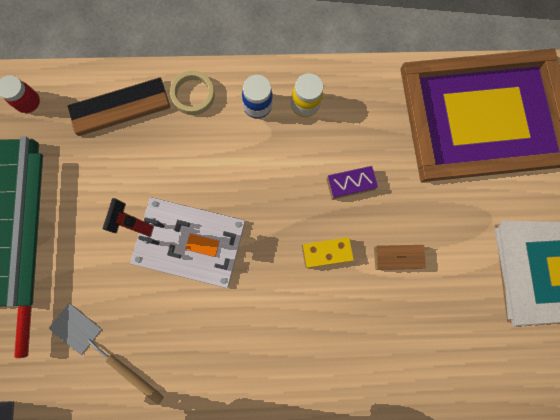

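View pics/a_wrist.png

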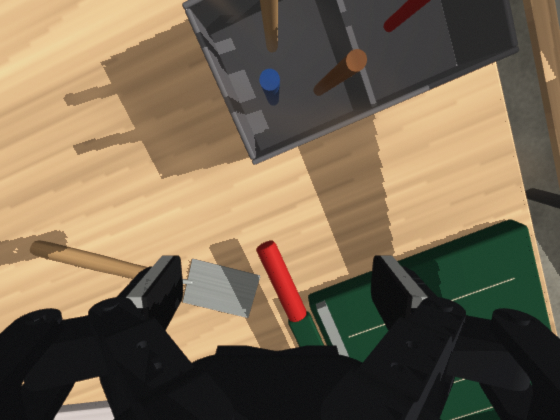

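Top view: the purple block is at (353,182), yellow at (328,253), plain at (400,257). The jig plate is centred near (190,242), with the pad at (202,244) and the clamp paddle at (113,216). Next I'll measure them.

```bash
cat > h.py <<'E'
from rig import manip, eyes
import cv2, numpy as np
from scipy.spatial.transform import Rotation as R
def q(a): return R.from_quat([a[1],a[2],a[3],a[0]])
def f(d): return d["color"].shape[0]/2/np.tan(np.radians(d["vertical_fov"]/2))
def rays(d,uv):
    uv=np.atleast_2d(np.asarray(uv,float));F=f(d)
    r=np.c_[(uv[:,0]-d["cx"])/F,-(uv[:,1]-d["cy"])/F,-np.ones(len(uv))]
    return q(d["attitude"]).apply(r)
def plane(d,uv,z):
    r=rays(d,uv); return d["eye"]+r*((z-d["eye"][2])/r[:,2])[:,None]
def depth(d,uv):
    uv=np.atleast_2d(np.asarray(uv,float)); z=d["z_map"][uv[:,1].round().astype(int),uv[:,0].round().astype(int)]
    return d["eye"]+rays(d,uv)*z[:,None]
def hsv(d,lo,hi,roi=None):
    m=cv2.inRange(cv2.cvtColor(d["color"],cv2.COLOR_BGR2HSV),np.array(lo),np.array(hi))
    if roi: 
        k=np.zeros_like(m);x0,y0,x1,y1=roi;k[y0:y1,x0:x1]=255;m&=k
    return m
def big(m):
    c,_=cv2.findContours(m,cv2.RETR_EXTERNAL,cv2.CHAIN_APPROX_NONE);return max(c,key=cv2.contourArea)
def rect(P):
    (c,s,a)=cv2.minAreaRect((P[:,:2]*1000).astype(np.float32)); 
    b=cv2.boxPoints((c,s,a)); e=[b[1]-b[0],b[2]-b[1]]; l=max(e,key=np.linalg.norm)
    return np.array(c)/1000,np.array(s),np.degrees(np.arctan2(l[1],l[0]))
E
python3 - <<'E'
from h import *
d=eyes.get_image("top"); hs=cv2.cvtColor(d["color"],cv2.COLOR_BGR2HSV)
for u,v in((340,178),(328,250),(400,250),(160,260),(210,243),(120,190)): print(hs[v,u],depth(d,(u,v)))
for n,lo,hi,roi,z in(("purple",(120,60,30),(160,255,255),(310,150,390,210),.03),("cream+purple",(0,0,0),(179,255,255),None,.03),("yellow",(22,150,120),(35,255,255),(290,230,365,275),.03),("pad",(5,200,150),(15,255,255),(170,220,230,270),.022),("jig",(100,5,100),(170,70,255),(110,180,260,300),.015)):
    if n[0]=="c":continue
    m=hsv(d,lo,hi,roi); c=big(m); hull=cv2.convexHull(c)[:,0]
    print(n,cv2.contourArea(c),rect(plane(d,hull,z)), hull.min(0),hull.max(0))
s=eyes.get_image("scene")
for n,dd,pts in(("top",d,[(155,200),(243,221),(229,286),(133,263)]),("paddle",d,[(105,229),(125,205)]),("scene purple",s,[(183,230)])):
    print(n,depth(dd,pts))
m=hsv(s,(120,60,30),(160,255,255),(140,200,220,260));print("scene",rect(plane(s,cv2.convexHull(big(m))[:,0],.03)))
cv2.imwrite("pics/top_x.png",cv2.resize(d["color"][170:310,90:270],None,fx=4,fy=4,interpolation=cv2.INTER_CUBIC))
cv2.imwrite("pics/sc_x.png",cv2.resize(s["color"][170:310,285:445],None,fx=4,fy=4,interpolation=cv2.INTER_CUBIC))
E
```

```text
[140 182 112] [[ 0.63033391 -0.1656299   0.03088447]]
[ 24 242 203] [[ 0.4743288  -0.13099655  0.029632  ]]
[ 14 156 136] [[ 0.46997925 -0.28356882  0.03085643]]
[  0   9 188] [[0.46420399 0.22570899 0.01627282]]
[ 14 226 140] [[0.4966638  0.11860486 0.02409535]]
[ 16 106 207] [[ 0.62386709  0.32153098 -0.00243112]]
purple 974.0 (array([ 0.6228222 , -0.19267609]), array([ 50.78861618, 100.61312866]), np.float32(-78.786766)) [328 166] [377 197]
yellow 1067.0 (array([ 0.47027432, -0.12998627]), array([ 50.21915436, 101.16113281]), np.float32(-82.9743)) [303 237] [352 267]
pad 181.5 (array([0.48481906, 0.1379382 ]), array([62.73373795, 18.43960381]), np.float32(78.95349)) [186 244] [216 255]
jig 8.5 (array([0.477056  , 0.10333735]), array([ 4.75782537, 16.74766159]), np.float32(-19.01438)) [216 249] [220 256]
top [[5.94390254e-01 2.38098458e-01 1.86190256e-02]
 [5.43601662e-01 4.79853873e-02 1.52164955e-02]
 [4.05686440e-01 8.11997804e-02 3.18778814e-04]
 [4.59629955e-01 2.83318027e-01 1.39373644e-02]]
paddle [[0.50314433 0.27076792 0.21784608]
 [0.54980212 0.24885156 0.18646097]]
scene purple [[ 0.63175587 -0.1856059   0.02914372]]
scene (array([ 0.62862128, -0.19025124]), array([50.91553497, 99.91262817]), np.float32(-80.21455))
```

```bash
ls pics
```

```text
a_scene.png
a_top.png
a_wrist.png
sc_x.png
top_x.png
```

Run:
```python
from h import *
for n,roi in(("top",(120,190,250,295)),("scene",(290,200,440,305))):
    d=eyes.get_image(n)
    m=hsv(d,(0,0,130),(179,50,255),roi); c=big(m); h=cv2.convexHull(c)[:,0]
    if n=="top": cv2.imwrite("pics/m.png",m)
    print(n,cv2.contourArea(c),rect(plane(d,h,.015)),h.min(0),h.max(0))
    m=hsv(d,(5,180,100),(15,255,255),(170,220,230,270) if n=="top" else (325,225,375,262))
    h=cv2.convexHull(big(m))[:,0]; print(' pad',rect(plane(d,h,.022)),h.min(0),h.max(0))
    v=cv2.convexHull(big(hsv(d,(0,0,130),(179,50,255),roi)))
    im=d["color"].copy(); cv2.polylines(im,[v],1,(0,255,0),1); cv2.polylines(im,[h[:,None]],1,(255,0,0),1)
    x0,y0,x1,y1=roi; x0-=30
    cv2.imwrite(f"pics/{n}_fit.png",cv2.resize(im[y0-20:y1+10,x0:x1],None,fx=4,fy=4,interpolation=cv2.INTER_CUBIC))
```

```text
top 2329.0 (array([0.4707648 , 0.17666199]), array([213.62504578,  82.67890167]), np.float32(74.63851)) [130 238] [236 287]
 pad (array([0.49385275, 0.13634378]), array([64.72338104, 33.43928146]), np.float32(74.972244)) [186 234] [218 255]
scene 1545.0 (array([0.55536304, 0.18952124]), array([125.6859436 , 239.33439636]), np.float32(-75.152954)) [309 240] [431 304]
 pad (array([0.49127454, 0.13957306]), array([62.17883301, 17.5369339 ]), np.float32(79.67231)) [339 232] [367 248]
```

View pics/top_fit.png

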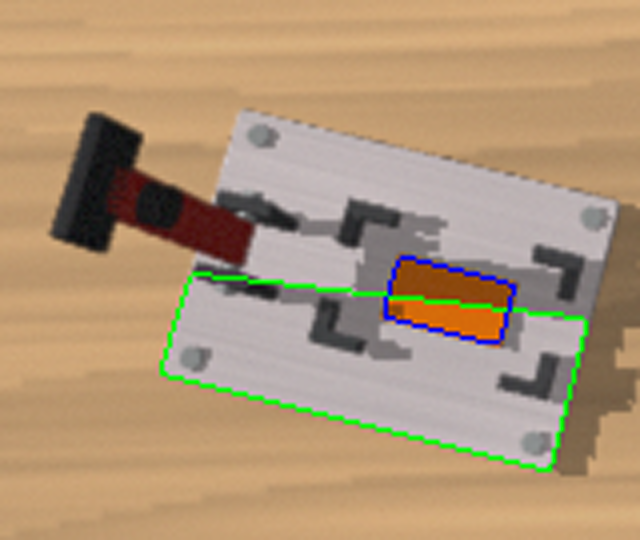

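View pics/scene_fit.png

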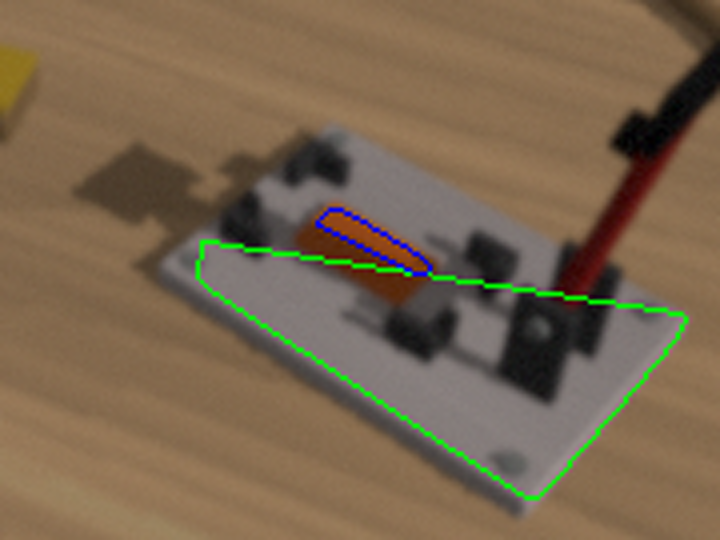

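```bash
cat >> h.py <<'E'
def tool(yaw):  # tool x down, z horizontal at yaw deg (world)
    a=np.radians(yaw); X=np.array([0,0,-1.]);Z=np.array([np.cos(a),np.sin(a),0]);Y=np.cross(Z,X)
    return R.from_matrix(np.c_[X,Y,Z])
def go(p,yaw,cur=None):
    s=manip.get_state(); p0=s["position"];r0=q(s["ee_rot"])
    for y in(yaw,yaw+180):
        rr=r0.inv()*tool(y); rv=np.degrees(rr.as_rotvec()); 
        print("yaw",y,"shift cm",np.round(r0.inv().apply(np.array(p)-p0)*100,2),"turn",np.round(rv,1),"q6",round(s["qpos"][5],2))
def st():
    s=manip.get_state();m=q(s["ee_rot"]).as_matrix()
    print("t",s["clock"],"p",np.round(s["position"],4),"jawyaw",np.round(np.degrees(np.arctan2(m[1,2],m[0,2])),2),"x",np.round(m[:,0],3),"F",np.round(s["contact_force"],1),"w",round(s["width"],4),"q",np.round(s["qpos"],2))
E
python3 - <<'E'
from h import *
st()
d=eyes.get_image("wrist");s=manip.get_state()
print("cam in tool",q(s["ee_rot"]).inv().apply(d["eye"]-s["position"]), q(s["ee_rot"]).inv().apply(q(d["attitude"]).apply([0,0,-1])))
print("cal top corners",plane(eyes.get_image("top"),[(150,197.5),(244,220.5),(228.3,287.5),(130.5,263.75)],.015))
go([.626,-.191,.17],11)
E
```

```text
t 0.35 p [0.2248 0.5292 0.2089] jawyaw 66.98 x [-0. -0. -1.] F [ 0.5  0.8 -0.6] w 0.0854 q [ 1.05  0.28  1.51  0.    1.36 -0.12]
cam in tool [-0.1631085   0.06595275 -0.00070012] [ 9.65196881e-01 -2.61524140e-01 -3.25372397e-04]
cal top corners [[0.60105602 0.24997956 0.015     ]
 [0.5446782  0.04580483 0.015     ]
 [0.40245056 0.08162826 0.015     ]
 [0.45811837 0.28823777 0.015     ]]
yaw 11 shift cm [  3.91 -65.08 -50.6 ] turn [56. -0.  0.] q6 -0.12
yaw 191 shift cm [  3.91 -65.08 -50.6 ] turn [-124.   -0.   -0.] q6 -0.12
```

```bash
python3 -m crank '[[-6,0,0,0,0,0,8.5],[-9,-65,-50.6,56,0,0,8.5],[-9,-65,-50.6,56,0,0,8.5],[-9,-65,-50.6,56,0,0,8.5],[-9,-65,-50.6,56,0,0,8.5]]' 40; python3 -c "
from h import *
st();go([.626,-.191,.17],11)"
```

```text
clock: 1.08
position: [0.347, 0.3093, 0.2786]
ee_rot: [0.692, -0.145, 0.692, 0.145]
contact_force: [0.7, -0.2, -0.2]
width: 0.0854
t 1.075 p [0.347  0.3093 0.2786] jawyaw 23.69 x [ 0.001  0.001 -1.   ] F [ 0.7 -0.2 -0.2] w 0.0854 q [ 0.58  0.07  1.59 -0.    1.48  0.16]
yaw 11 shift cm [ 10.86 -57.02   5.43] turn [12.7  0.1 -0. ] q6 0.16
yaw 191 shift cm [ 10.86 -57.02   5.43] turn [-1.673e+02  0.000e+00  1.000e-01] q6 0.16
```

```bash
python3 -m crank '[[0,-57,5.4,12.7,0,0,8.5],[0,-57,5.4,12.7,0,0,8.5],[0,-57,5.4,12.7,0,0,8.5],[0,-57,5.4,12.7,0,0,8.5],[0,-57,5.4,12.7,0,0,8.5]]'; python3 -c "
from h import *
st();go([.626,-.191,.17],11)"
```

```text
clock: 1.7
position: [0.5006, 0.0368, 0.2785]
ee_rot: [0.704, -0.069, 0.703, 0.07]
contact_force: [1.2, 0.1, -0.0]
width: 0.0848
t 1.7 p [0.5006 0.0368 0.2785] jawyaw 11.28 x [ 0.001  0.    -1.   ] F [ 1.2  0.1 -0. ] w 0.0848 q [-0.07  0.13  1.52  0.    1.48 -0.26]
yaw 11 shift cm [ 10.86 -24.79   7.82] turn [ 0.3  0.1 -0. ] q6 -0.26
yaw 191 shift cm [ 10.86 -24.79   7.82] turn [-1.797e+02  0.000e+00  1.000e-01] q6 -0.26
```

```bash
python3 -m crank '[[4,-24.8,7.8,0,0,0,8.5],[8,-24.8,7.8,0,0,0,8.5],[12,-24.8,7.8,0,0,0,8.5],[12.5,-24.8,7.8,0,0,0,8.5],[12.5,-24.8,7.8,0,0,0,8.5]]'
python3 - <<'E'
from h import *
st()
d=eyes.get_image("wrist");cv2.imwrite("pics/w1.png",d["color"])
m=hsv(d,(120,60,30),(160,255,255))
h=cv2.convexHull(big(m))[:,0];print(rect(plane(d,h,.03)),h.min(0),h.max(0),depth(d,h.mean(0)))
go([.626,-.191,.005],11)
E
```

```text
clock: 2.33
position: [0.6252, -0.1913, 0.151]
ee_rot: [0.703, -0.069, 0.704, 0.069]
contact_force: [0.9, -0.9, 0.4]
width: 0.0853
t 2.325 p [ 0.6252 -0.1913  0.151 ] jawyaw 11.23 x [-0.001  0.    -1.   ] F [ 0.9 -0.9  0.4] w 0.0853 q [-0.4   0.43  1.42 -0.    1.3  -0.6 ]
(array([ 0.62486194, -0.19319643]), array([49.45648956, 98.56787872]), np.float32(-78.80282)) [249 143] [304 247] [[ 0.62490745 -0.18252656  0.02873909]]
yaw 11 shift cm [14.23  0.41  0.15] turn [ 0.1 -0.2  0.1] q6 -0.6
yaw 191 shift cm [14.23  0.41  0.15] turn [-1.799e+02 -1.000e-01 -4.000e-01] q6 -0.6
```

View pics/w1.png

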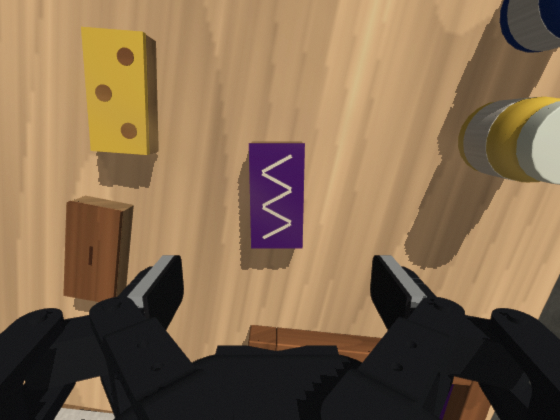

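The wrist view shows the purple block upright between the fingers: columns 249–304, rows 143–247, centre (276,195). It is aligned with the jaws, so I'm descending to grasp.

```bash
python3 -m crank '[[5,-0.2,-0.1,0,0,0,8.5],[10,-0.2,-0.1,0,0,0,8.5],[13.5,-0.2,-0.1,0,0,0,8.5],[14.7,-0.2,-0.1,0,0,0,8.5],[14.7,-0.2,-0.1,0,0,0,8.5]]' 60 && python3 -m crank '[[0,0,0,0,0,0,4],[0,0,0,0,0,0,4],[0,0,0,0,0,0,4],[0,0,0,0,0,0,4],[0,0,0,0,0,0,4]]' 60
python3 - <<'E'
from h import *
st()
d=eyes.get_image("wrist");cv2.imwrite("pics/w2.png",d["color"])
E
```

```text
clock: 3.0
position: [0.6244, -0.1913, 0.0061]
ee_rot: [0.704, -0.07, 0.704, 0.07]
contact_force: [0.8, -0.1, 0.5]
width: 0.0849
clock: 3.62
position: [0.6244, -0.1914, 0.0064]
ee_rot: [0.704, -0.07, 0.704, 0.07]
contact_force: [-0.3, -0.0, 0.4]
width: 0.0405
t 3.625 p [ 0.6244 -0.1914  0.0064] jawyaw 11.31 x [ 0. -0. -1.] F [-0.3 -0.   0.4] w 0.0405 q [-0.4   0.55  1.6   0.    0.99 -0.6 ]
```

View pics/w2.png

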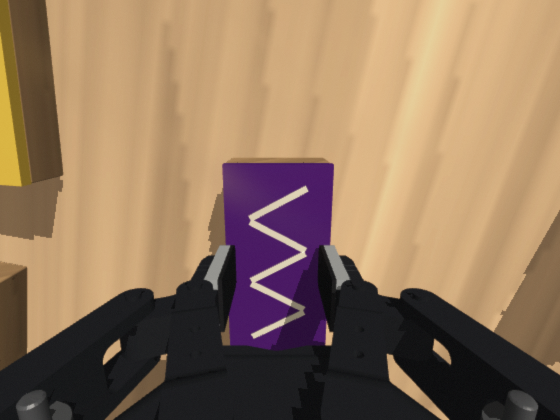

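Run:
```python
from h import *
st()
d=eyes.get_image("wrist")
for p in((222,262),(335,262),(228,255),(216,280),(342,280),(278,260),(278,200),(240,300),(315,300),(277,360)): print(p,d["color"][p[1],p[0]],d["z_map"][p[1],p[0]],depth(d,p).round(4))
m=hsv(d,(120,60,30),(160,255,255));h=cv2.convexHull(big(m))[:,0];print(rect(plane(d,h,.03)))
sc=eyes.get_image("scene");cv2.imwrite("pics/s2.png",cv2.resize(sc["color"][120:300,100:300],None,fx=3.3,fy=3.3,interpolation=cv2.INTER_CUBIC))
```

```text
t 3.675 p [ 0.6244 -0.1914  0.0064] jawyaw 11.31 x [ 0.  0. -1.] F [0.5 0.6 0.6] w 0.0399 q [-0.4   0.55  1.6   0.    0.99 -0.6 ]
(222, 262) [143 148 148] 0.12885323 [[ 0.6002 -0.1857  0.051 ]]
(335, 262) [142 147 149] 0.12918597 [[ 0.6455 -0.1768  0.0507]]
(228, 255) [25 25 26] 0.13465221 [[ 0.6017 -0.185   0.0449]]
(216, 280) [146 150 151] 0.11473961 [[ 0.6005 -0.1859  0.0657]]
(342, 280) [151 156 156] 0.11421619 [[ 0.6453 -0.1768  0.0662]]
(278, 260) [99 27 75] 0.15406227 [[ 0.6247 -0.1909  0.0276]]
(278, 200) [170 191 206] 0.14518625 [[ 0.6187 -0.1611  0.0285]]
(240, 300) [100  26  75] 0.15866345 [[ 0.6102 -0.2156  0.0286]]
(315, 300) [59 18 44] 0.15884347 [[ 0.6472 -0.2083  0.0284]]
(277, 360) [32 30 29] 0.07693331 [[ 0.6223 -0.1822  0.105 ]]
(array([ 0.62452911, -0.19210796]), array([49.57077789, 97.41651917]), np.float32(-78.78148))
```

View pics/s2.png

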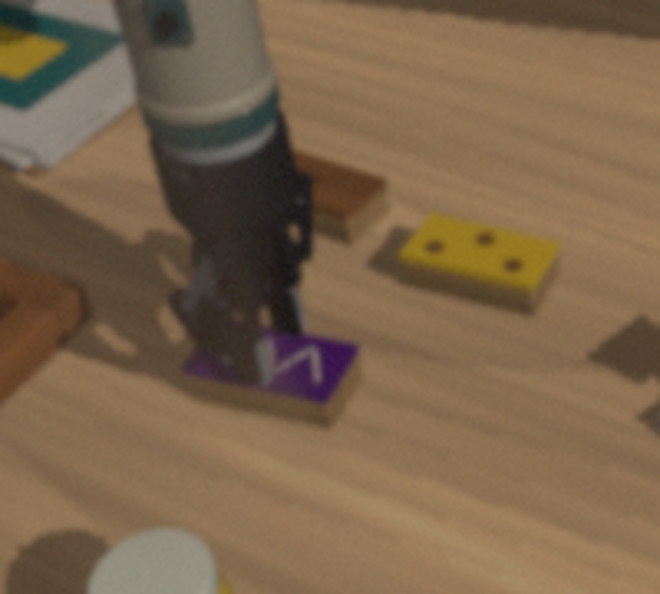

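Run:
```python
from h import *
d=eyes.get_image("wrist");s=manip.get_state();r=q(s["ee_rot"])
for v in range(240,275,4):
    print(v,[ (u,round(float(depth(d,(u,v))[0,2]),3)) for u in range(212,246,4)])
for n in("scene","top"):
    e=eyes.get_image(n)
    vv,uu=np.mgrid[0:420,0:560];P=depth(e,np.c_[uu.ravel(),vv.ravel()])
    g=e["color"].reshape(-1,3).max(1)
    T=r.inv().apply(P-s["position"])
    k=(abs(T[:,1])<.02)&(abs(T[:,2])<.06)&(g<75)&(P[:,2]>.034)
    if k.any(): print(n,k.sum(),np.percentile(P[k][:,2],[0,5,20,50]),np.percentile(T[k][:,0],[80,95,100]))
```

```text
240 [(212, -0.001), (216, -0.002), (220, -0.002), (224, -0.0), (228, 0.028), (232, 0.028), (236, 0.03), (240, 0.028), (244, 0.028)]
244 [(212, -0.002), (216, -0.002), (220, -0.002), (224, -0.001), (228, 0.027), (232, 0.029), (236, 0.029), (240, 0.028), (244, 0.028)]
248 [(212, -0.003), (216, -0.002), (220, 0.036), (224, 0.037), (228, 0.036), (232, 0.037), (236, 0.028), (240, 0.029), (244, 0.029)]
252 [(212, -0.001), (216, 0.041), (220, 0.041), (224, 0.041), (228, 0.042), (232, 0.038), (236, 0.029), (240, 0.029), (244, 0.029)]
256 [(212, 0.036), (216, 0.046), (220, 0.045), (224, 0.046), (228, 0.045), (232, 0.038), (236, 0.029), (240, 0.029), (244, 0.029)]
260 [(212, 0.04), (216, 0.049), (220, 0.05), (224, 0.049), (228, 0.048), (232, 0.038), (236, 0.029), (240, 0.029), (244, 0.028)]
264 [(212, 0.053), (216, 0.053), (220, 0.053), (224, 0.054), (228, 0.049), (232, 0.039), (236, 0.028), (240, 0.028), (244, 0.028)]
268 [(212, 0.057), (216, 0.057), (220, 0.056), (224, 0.057), (228, 0.051), (232, 0.04), (236, 0.029), (240, 0.029), (244, 0.029)]
272 [(212, 0.06), (216, 0.06), (220, 0.06), (224, 0.06), (228, 0.051), (232, 0.04), (236, 0.028), (240, 0.029), (244, 0.029)]
scene 2593 [0.03468406 0.06025874 0.10057777 0.17315881] [-0.09419807 -0.05388287 -0.02830796]
top 82 [0.038531   0.0829934  0.09555206 0.10889445] [-0.08916491 -0.07660596 -0.03214822]
```

The pictures show the fingertips about 30 mm behind the reported TCP: they closed to 40 mm above the block face, with no force. The wrist depth puts the tips at z≈0.036 while the reported TCP z is 0.006. I'll reopen and measure the tip offset.

```bash
python3 -m crank '[[0,0,0,0,0,0,8.5],[0,0,0,0,0,0,8.5],[0,0,0,0,0,0,8.5],[0,0,0,0,0,0,8.5],[0,0,0,0,0,0,8.5]]' 60
python3 - <<'E'
from h import *
st()
d=eyes.get_image("wrist");cv2.imwrite("pics/w3.png",d["color"]);s=manip.get_state();r=q(s["ee_rot"])
vv,uu=np.mgrid[0:420,0:560];P=depth(d,np.c_[uu.ravel(),vv.ravel()]);T=r.inv().apply(P-s["position"])
for sg in(1,-1):
    k=(abs(T[:,1])<.014)&(sg*T[:,2]>.035)&(sg*T[:,2]<.062)&(P[:,2]>.006)
    print(sg,k.sum(),np.percentile(P[k][:,2],[0,1,3,10,30]).round(3), T[k][np.argmin(P[k][:,2])])
E
```

```text
clock: 4.55
position: [0.6243, -0.1913, 0.0061]
ee_rot: [0.704, -0.07, 0.704, 0.07]
contact_force: [-0.4, -0.4, 0.1]
width: 0.0852
t 4.55 p [ 0.6243 -0.1913  0.0061] jawyaw 11.31 x [-0.  0. -1.] F [-0.4 -0.4  0.1] w 0.0852 q [-0.4   0.55  1.6   0.    0.99 -0.6 ]
1 11068 [0.039 0.043 0.048 0.059 0.086] [-0.03328127 -0.00544203  0.04227038]
-1 10201 [0.038 0.043 0.047 0.058 0.084] [-0.03206691  0.00444908 -0.04343543]
```

View pics/w3.png

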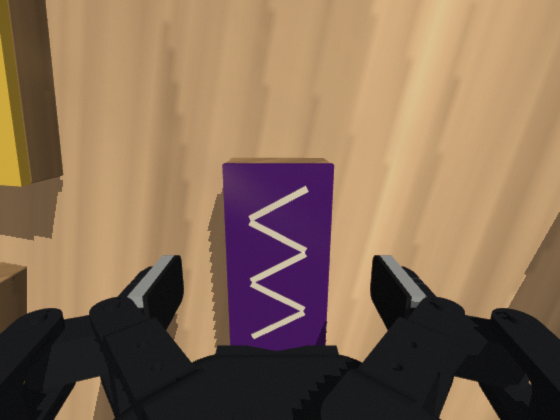

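```bash
python3 -m crank '[[1,-0.1,0,0,0,0,8.5],[2,-0.1,0,0,0,0,8.5],[2.5,-0.1,0,0,0,0,8.5],[2.9,-0.1,0,0,0,0,8.5],[2.9,-0.1,0,0,0,0,8.5]]' 60;  python3 -m crank '[[0,0,0,0,0,0,4],[0,0,0,0,0,0,4],[0,0,0,0,0,0,4],[0,0,0,0,0,0,4],[0,0,0,0,0,0,4]]' 60
python3 - <<'E'
from h import *
st()
d=eyes.get_image("wrist");cv2.imwrite("pics/w4.png",d["color"])
E
```

```text
clock: 5.22
position: [0.6243, -0.1922, -0.0232]
ee_rot: [0.703, -0.07, 0.704, 0.07]
contact_force: [0.4, -0.6, 0.1]
width: 0.0851
clock: 5.85
position: [0.6252, -0.1925, -0.0222]
ee_rot: [0.704, -0.07, 0.703, 0.069]
contact_force: [-0.5, 0.1, 4.1]
width: 0.0493
t 5.85 p [ 0.6252 -0.1925 -0.0222] jawyaw 11.31 x [ 0.001 -0.    -1.   ] F [-0.5  0.1  4.1] w 0.0493 q [-0.41  0.58  1.62  0.    0.94 -0.6 ]
```

View pics/w4.png

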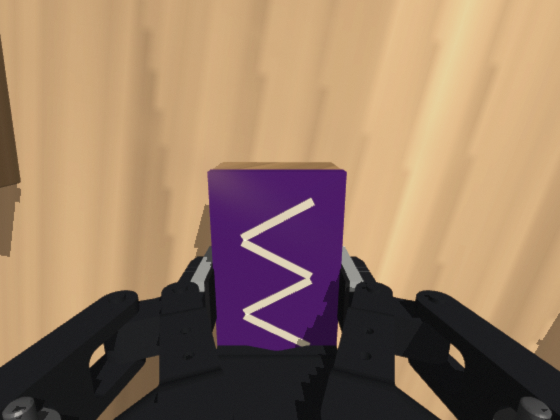

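```bash
python3 -m crank '[[0,0,0,0,0,0,6.2],[-0.4,0,0,0,0,0,6.2],[-0.4,0,0,0,0,0,6.2],[-0.4,0,0,0,0,0,4],[-0.4,0,0,0,0,0,4]]' 60;  python3 -m crank '[[0,0,0,0,0,0,4],[0,0,0,0,0,0,4],[0,0,0,0,0,0,4]]' 60; python3 -m crank '[[-3,0,0,0,0,0,4],[-6,0,0,0,0,0,4],[-10,0,0,0,0,0,4],[-10,0,0,0,0,0,4]]' 60;python3 - <<'E'
from h import *
st()
d=eyes.get_image("wrist");cv2.imwrite("pics/w5.png",d["color"])
sc=eyes.get_image("scene");cv2.imwrite("pics/s5.png",cv2.resize(sc["color"][100:280,100:300],None,fx=3.3,fy=3.3,interpolation=cv2.INTER_CUBIC))
go([.4935,.1355,.12],-15.3)
E
```

```text
clock: 6.52
position: [0.6248, -0.1924, -0.0186]
ee_rot: [0.704, -0.07, 0.703, 0.07]
contact_force: [-0.3, 0.6, 0.7]
width: 0.049
clock: 6.9
position: [0.6248, -0.1924, -0.0186]
ee_rot: [0.704, -0.07, 0.703, 0.07]
contact_force: [0.6, -0.0, 4.2]
width: 0.0487
clock: 7.4
position: [0.6265, -0.1932, 0.0839]
ee_rot: [0.706, -0.071, 0.702, 0.069]
contact_force: [-0.4, 0.2, -1.5]
width: 0.0491
t 7.4 p [ 0.6265 -0.1932  0.0839] jawyaw 11.31 x [ 0.006 -0.002 -1.   ] F [-0.4  0.2 -1.5] w 0.0491 q [-0.41  0.48  1.51  0.    1.15 -0.6 ]
yaw -15.3 shift cm [-3.93 34.67 -6.35] turn [26.6 -0.1 -0. ] q6 -0.6
yaw 164.7 shift cm [-3.93 34.67 -6.35] turn [-1.534e+02  1.000e-01 -1.000e-01] q6 -0.6
```

View pics/w5.png

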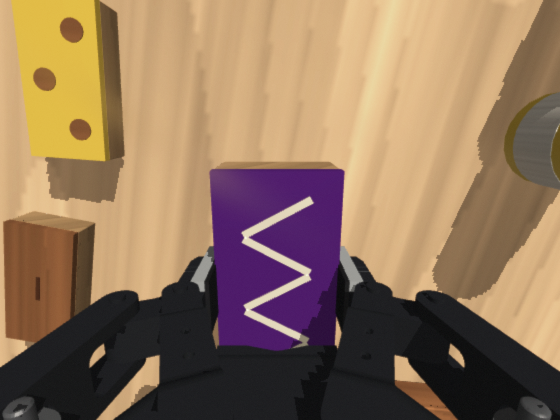

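View pics/s5.png

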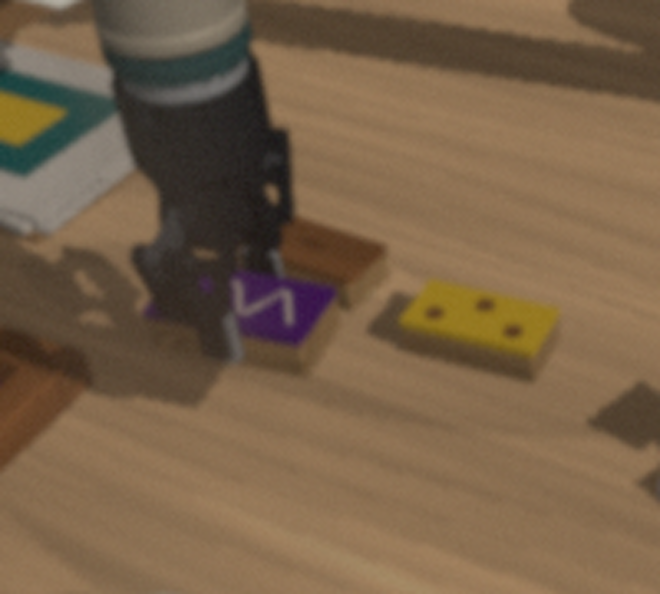

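```bash
python3 -m crank '[[-3,5.5,-1,5,0,0,4],[-5,11,-2,10,0,0,4],[-5,17,-3,15,0,0,4],[-5,23,-4.2,20,0,0,4],[-5,29,-5.3,26.6,0,0,4]]' 60;  python3 -m crank '[[0,3,-2.9,0,0,0,4],[0,4.5,-3.2,0,0,0,4],[0,4.5,-3.2,0,0,0,4]]' 60
python3 - <<'E'
from h import *
st()
d=eyes.get_image("wrist");cv2.imwrite("pics/w6.png",d["color"])
m=hsv(d,(120,60,30),(160,255,255));h=cv2.convexHull(big(m))[:,0];z=np.median(depth(d,[(250,220),(300,220),(270,290)])[:,2]);print("top z",z,rect(plane(d,h,z)))
sc=eyes.get_image("scene");cv2.imwrite("pics/s6.png",cv2.resize(sc["color"][100:310,260:460],None,fx=2.85,fy=2.85,interpolation=cv2.INTER_CUBIC))
go([.4935,.1355,.07],-15.3)
E
```

```text
clock: 8.12
position: [0.5131, 0.0832, 0.129]
ee_rot: [0.699, 0.095, 0.702, -0.096]
contact_force: [1.2, 0.1, -0.9]
width: 0.0489
clock: 8.5
position: [0.4965, 0.1339, 0.13]
ee_rot: [0.7, 0.093, 0.701, -0.094]
contact_force: [0.1, -0.5, -2.2]
width: 0.0488
t 8.5 p [0.4965 0.1339 0.13  ] jawyaw -15.19 x [-0.001 -0.001 -1.   ] F [ 0.1 -0.5 -2.2] w 0.0488 q [ 0.13  0.25  1.76 -0.    1.14  0.39]
top z 0.1772167220338604 (array([0.49891812, 0.14260684]), array([79.26886749, 49.99806595]), np.float32(74.7903))
yaw -15.3 shift cm [ 6.04  0.2  -0.42] turn [-0.  -0.   0.1] q6 0.39
yaw 164.7 shift cm [ 6.04  0.2  -0.42] turn [1.8e+02 1.0e-01 1.0e-01] q6 0.39
```

View pics/w6.png

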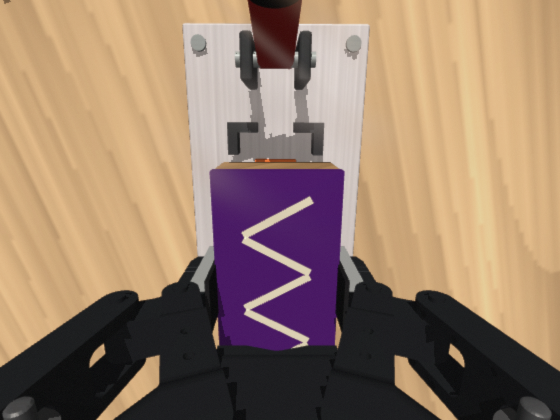

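View pics/s6.png

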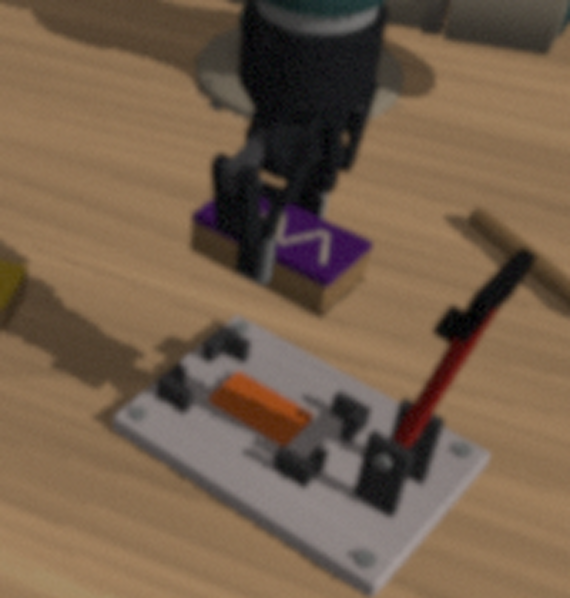

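Wrist view: the block is held square. Beyond it are the plate's far corners, about (184,25) and (368,24), the hinge, and the rear stops at (228,122) and (324,122). I'll refine the jig pose from these.

Run:
```python
from h import *
d=eyes.get_image("wrist")
def P(a,z):return plane(d,a,z)[:,:2]
c=P([(184,25),(368,24)],.015); u=(c[1]-c[0]); print("far edge len",np.linalg.norm(u),"x-dir yaw",np.degrees(np.arctan2(u[1],u[0])))
e=P([(185,40),(196,230)],.015);g=P([(368,40),(355,230)],.015)
for k in(e,g): v=k[0]-k[1];print("side yaw",np.degrees(np.arctan2(v[1],v[0])))
a=np.radians(74.75);Y=np.array([np.cos(a),np.sin(a)]);X=np.array([Y[1],-Y[0]])
print("origin from corners",c.mean(0)-.140*Y)
s=P([(228,122),(324,122)],.033);print("stops outer",s,np.linalg.norm(s[1]-s[0]),s.mean(0))
b=P([(211,169),(344,169)],.177);print("block far top edge",b,np.linalg.norm(b[1]-b[0]),"block centre",b.mean(0)-.05*Y, "tcp",manip.get_state()["position"])
t=eyes.get_image("top");print("top clamp arm")
go([.4935,.1355,.07],-15.25)
```

```text
far edge len 0.145310955806885 x-dir yaw -15.073945817843764
side yaw 73.95632118101905
side yaw 74.68696876108804
origin from corners [0.49664412 0.13214707]
stops outer [[0.47697947 0.20567259]
 [0.5507193  0.18543945]] 0.07646529906030292 [0.51384939 0.19555602]
block far top edge [[0.4865601  0.18584565]
 [0.53404278 0.17282151]] 0.049236502498234296 block centre [0.49714988 0.13109421] tcp [0.49717877 0.13233997 0.13059991]
top clamp arm
yaw -15.25 shift cm [ 6.07  0.22 -0.44] turn [-0.1 -0.   0. ] q6 0.39
yaw 164.75 shift cm [ 6.07  0.22 -0.44] turn [1.799e+02 1.000e-01 0.000e+00] q6 0.39
```

```bash
python3 -m crank '[[4,0.15,0,0,0,0,4],[8,0.15,0,0,0,0,4],[10,0.15,0,0,0,0,4],[11,0.15,0,0,0,0,4],[11.5,0.15,0,0,0,0,4]]' 90
python3 - <<'E'
from h import *
st()
d=eyes.get_image("wrist");cv2.imwrite("pics/w7.png",d["color"])
sc=eyes.get_image("scene");cv2.imwrite("pics/s7.png",cv2.resize(sc["color"][100:310,260:460],None,fx=2.85,fy=2.85,interpolation=cv2.INTER_CUBIC))
E
```

```text
clock: 9.32
position: [0.4977, 0.1344, 0.0161]
ee_rot: [0.701, 0.094, 0.701, -0.094]
contact_force: [1.1, -0.1, -1.2]
width: 0.0484
t 9.325 p [0.4977 0.1344 0.0161] jawyaw -15.35 x [ 0.  0. -1.] F [ 1.1 -0.1 -1.2] w 0.0484 q [ 0.13  0.37  1.91 -0.    0.86  0.4 ]
```

View pics/w7.png

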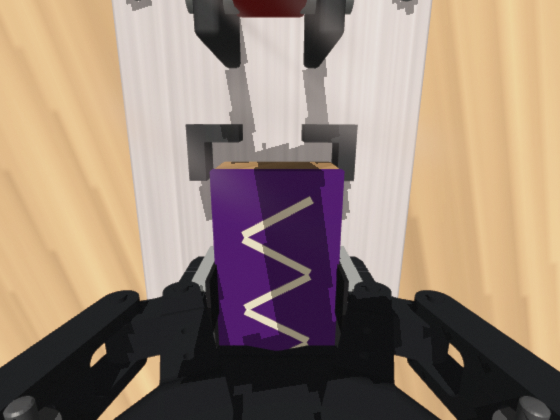

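View pics/s7.png

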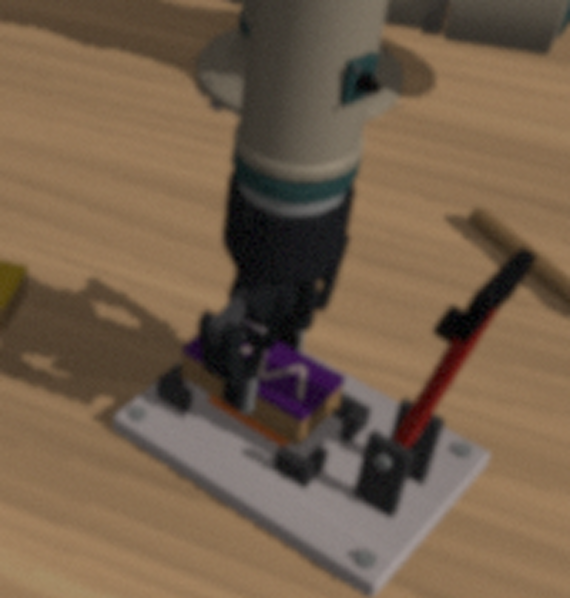

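Run:
```python
from h import *
d=eyes.get_image("wrist");s=manip.get_state();r=q(s["ee_rot"])
def T(a,z): return r.inv().apply(plane(d,a,z)-s["position"])[:,1:]*1000
print("stop outer/inner corners",T([(187,125),(357,125),(210,143),(333,143)],.033).round(1))
print("block far top edge",T([(211,169),(344,169)],s["position"][2]+.0186+.03).round(1))
```

```text
stop outer/inner corners [[ 63.9 -40.3]
 [ 63.8  36. ]
 [ 55.9 -30.5]
 [ 55.9  25.6]]
block far top edge [[ 48.7 -23.9]
 [ 48.7  24.4]]
```

```bash
python3 -m crank '[[0.3,0.1,-0.2,0,0,0,4],[0.6,0.1,-0.2,0,0,0,4],[0.9,0.1,-0.2,0,0,0,4],[1.1,0.1,-0.2,0,0,0,4],[1.3,0.1,-0.2,0,0,0,4]]' 100;python3 -m crank '[[0.1,0,0,0,0,0,4],[0.2,0,0,0,0,0,4],[0.3,0,0,0,0,0,4]]' 100
```

```text
clock: 10.1
position: [0.4955, 0.1365, 0.0031]
ee_rot: [0.701, 0.094, 0.701, -0.094]
contact_force: [-1.5, -0.4, 5.2]
width: 0.0483
clock: 10.48
position: [0.4955, 0.1365, 0.0006]
ee_rot: [0.701, 0.094, 0.701, -0.094]
contact_force: [-1.6, -0.6, 4.7]
width: 0.0483
```

```bash
python3 -m crank '[[0.1,0,0,0,0,0,4],[0.2,0,0,0,0,0,4]]' 100;python3 -m crank '[[0.1,0,0,0,0,0,4],[0.2,0,0,0,0,0,4]]' 100
```

```text
clock: 10.72
position: [0.4955, 0.1365, -0.0014]
ee_rot: [0.701, 0.094, 0.701, -0.094]
contact_force: [-1.4, 0.4, 5.3]
width: 0.0484
clock: 10.98
position: [0.4955, 0.1365, -0.0034]
ee_rot: [0.701, 0.094, 0.701, -0.094]
contact_force: [-2.6, -0.4, 19.6]
width: 0.048
```

```bash
python3 -m crank '[[0.05,0,0,0,0,0,4],[0.1,0,0,0,0,0,4],[0.1,0,0,0,0,0,4]]' 100;python3 - <<'E'
from h import *
st()
d=eyes.get_image("wrist");cv2.imwrite("pics/w8.png",d["color"])
sc=eyes.get_image("scene");cv2.imwrite("pics/s8.png",cv2.resize(sc["color"][100:310,260:460],None,fx=2.85,fy=2.85,interpolation=cv2.INTER_CUBIC))
print(depth(d,[(240,190),(310,190),(270,240),(240,330),(310,330)]).round(4))
s=manip.get_state();r=q(s["ee_rot"])
E
```

```text
clock: 11.35
position: [0.4955, 0.1364, -0.0034]
ee_rot: [0.701, 0.094, 0.701, -0.094]
contact_force: [-3.9, -1.7, 13.7]
width: 0.0482
t 11.35 p [ 0.4955  0.1364 -0.0034] jawyaw -15.29 x [ 0.001  0.    -1.   ] F [-3.9 -1.7 13.7] w 0.0482 q [0.13 0.4  1.93 0.   0.81 0.4 ]
[[0.493  0.1794 0.044 ]
 [0.5183 0.1723 0.0435]
 [0.4985 0.1572 0.0439]
 [0.4749 0.1207 0.0429]
 [0.5039 0.1132 0.0435]]
```

View pics/w8.png

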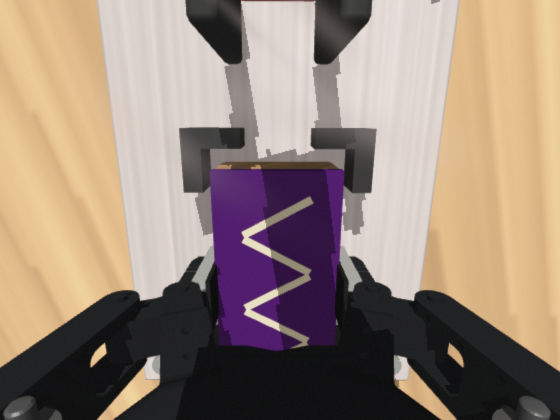

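View pics/s8.png

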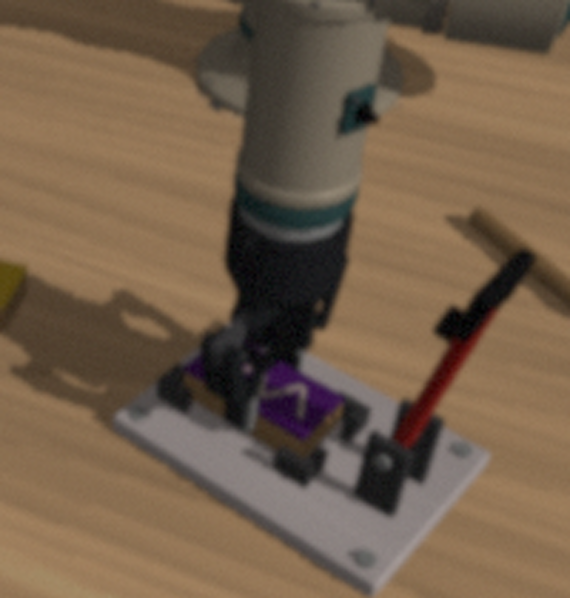

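```bash
python3 -m crank '[[0.1,0,0,0,0,0,4],[0.2,0,0,0,0,0,4],[0.2,0,0,0,0,0,4]]' 100
```

```text
clock: 11.82
position: [0.4956, 0.1365, -0.0035]
ee_rot: [0.701, 0.094, 0.7, -0.094]
contact_force: [-6.1, -1.1, 29.9]
width: 0.0484
```

The block is solid at 30 N with no further travel, and its depth-measured top is ≈0.044–0.045 (home). I'm releasing and rising.

```bash
python3 -m crank '[[-0.2,0,0,0,0,0,4],[-0.3,0,0,0,0,0,8.2],[-0.3,0,0,0,0,0,8.2],[-0.3,0,0,0,0,0,8.2],[-0.5,0,0,0,0,0,8.2]]' && python3 -m crank '[[-5,0,0,0,0,0,8.2],[-10,0,0,0,0,0,8.2],[-15,0,0,0,0,0,4],[-21,0,0,0,0,0,0],[-27,0,0,0,0,0,0]]' 40
python3 - <<'E'
from h import *
st()
d=eyes.get_image("wrist");cv2.imwrite("pics/w9.png",d["color"])
e=eyes.get_image("scene");cv2.imwrite("pics/s9.png",cv2.resize(e["color"][100:310,260:460],None,fx=2.85,fy=2.85,interpolation=cv2.INTER_CUBIC))
m=hsv(d,(120,60,30),(160,255,255));h=cv2.convexHull(big(m))[:,0];c,sz,y=rect(plane(d,h,.045));print("block",c,sz,y,depth(d,[h.mean(0)]))
O=np.array([.4956,.135]);a=np.radians(74.7);Y=np.array([np.cos(a),np.sin(a)]);X=np.array([Y[1],-Y[0]])
print("jig xy mm",(c-O)@X*1000,(c-O)@Y*1000)
# clamp red/black points from scene depth
hs=hsv(e,(0,120,40),(8,255,255),(385,180,450,275))|hsv(e,(172,120,40),(179,255,255),(385,180,450,275))
v,u=np.nonzero(hs);P=depth(e,np.c_[u,v]);J=np.c_[(P[:,:2]-O)@X,(P[:,:2]-O)@Y-.105,P[:,2]-.062]
k=(abs(J[:,0])<.03)&(J[:,2]>.02);J=J[k];print(len(J),np.degrees(1),"theta",np.median(np.arctan2(J[:,2],-J[:,1])), J[:,0].mean(),np.percentile(J[:,2],[2,98]),np.median(J[np.argsort(J[:,2])[-20:]],0))
E
```

```text
clock: 12.45
position: [0.4952, 0.1364, -0.0022]
ee_rot: [0.701, 0.094, 0.701, -0.094]
contact_force: [-0.6, 0.7, -0.2]
width: 0.0824
clock: 13.08
position: [0.4951, 0.1364, 0.2701]
ee_rot: [0.701, 0.094, 0.701, -0.094]
contact_force: [1.7, 0.0, 0.2]
width: 0.0275
t 13.075 p [0.4951 0.1364 0.2701] jawyaw -15.29 x [ 0.  0. -1.] F [1.7 0.  0.2] w 0.0275 q [0.13 0.15 1.52 0.   1.47 0.4 ]
block [0.49523215 0.13462665] [99.06732178 49.75062943] 74.668816 [[0.49532771 0.13497155 0.04364711]]
jig xy mm -0.25629758658843477 -0.4571859261195555
303 57.29577951308232 theta 1.8076251230181775 0.010688069646621055 [0.02206722 0.13161975] [0.01405172 0.03038749 0.12604384]
```

View pics/w9.png

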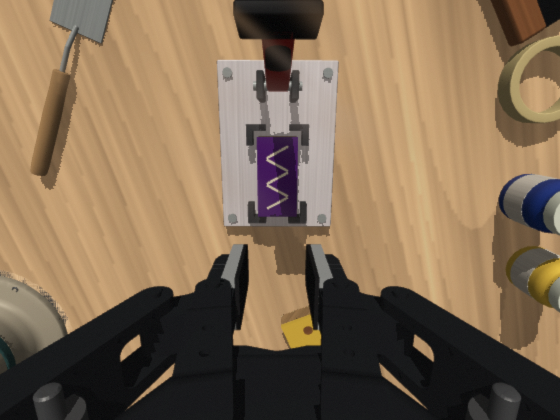

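View pics/s9.png

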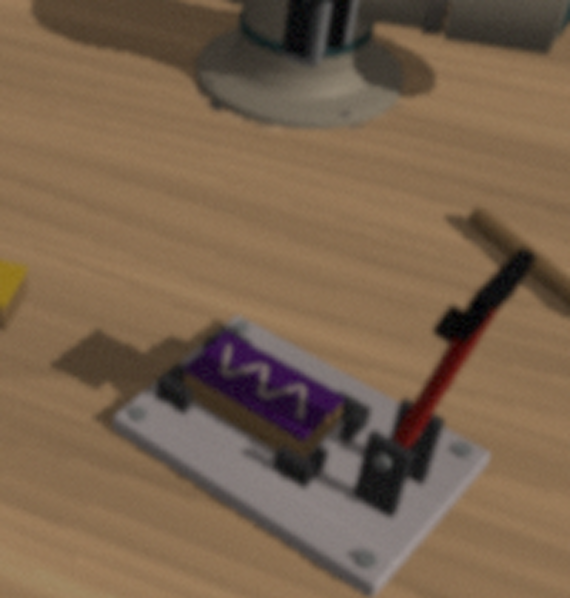

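```bash
python3 -m crank '[[0,5,0,0,0,0,0],[0,10,0,0,0,0,0],[0,15,0,0,0,0,0],[0,20.5,0,0,0,0,0],[0,20.5,0,0,0,0,0]]' 40
python3 - <<'E'
from h import *
st()
d=eyes.get_image("wrist");cv2.imwrite("pics/w10.png",d["color"]);s=manip.get_state();r=q(s["ee_rot"])
e=eyes.get_image("scene");cv2.imwrite("pics/s10.png",cv2.resize(e["color"][60:310,260:500],None,fx=2.3,fy=2.3,interpolation=cv2.INTER_CUBIC))
for dd in(d,e):
    vv,uu=np.mgrid[0:420,0:560];P=depth(dd,np.c_[uu.ravel(),vv.ravel()]);T=r.inv().apply(P-s["position"])
    k=(abs(T[:,1])<.02)&(abs(T[:,2])<.03)&(T[:,0]<.02)&(T[:,0]>-.06);print(k.sum(),np.percentile(T[k],[1,50,95,99,100],axis=0).round(4) if k.any() else "")
O=np.array([.4956,.135]);a=np.radians(74.7);Y=np.array([np.cos(a),np.sin(a)]);X=np.array([Y[1],-Y[0]])
p=s["position"][:2]-O;print("jig xy",p@X,p@Y)
E
```

```text
clock: 13.8
position: [0.5496, 0.3375, 0.2658]
ee_rot: [0.7, 0.093, 0.702, -0.093]
contact_force: [0.2, -1.5, 0.3]
width: -0.0004
t 13.8 p [0.5496 0.3375 0.2658] jawyaw -15.07 x [-0.002  0.    -1.   ] F [ 0.2 -1.5  0.3] w -0.0004 q [0.44 0.36 1.24 0.   1.54 0.71]
2313 [[-0.0592 -0.0083 -0.0133]
 [-0.0458  0.0116 -0.0004]
 [-0.0281  0.0128  0.0113]
 [-0.0251  0.0132  0.013 ]
 [-0.0238  0.0138  0.016 ]]
473 [[-0.0589 -0.0105 -0.0023]
 [-0.0425  0.0018  0.0128]
 [-0.0245  0.011   0.0158]
 [-0.0227  0.0113  0.0167]
 [-0.0213  0.0114  0.0174]]
jig xy -0.0012366271180376809 0.20731707655722584
```

View pics/w10.png

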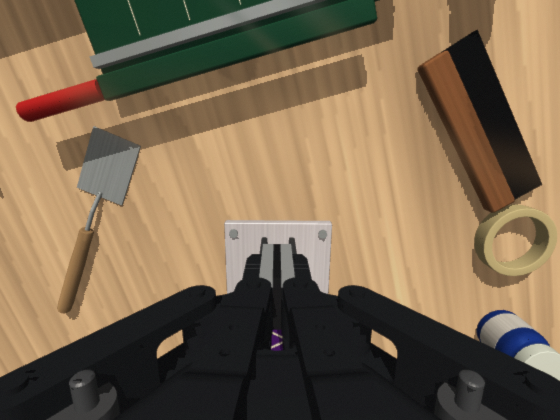

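View pics/s10.png

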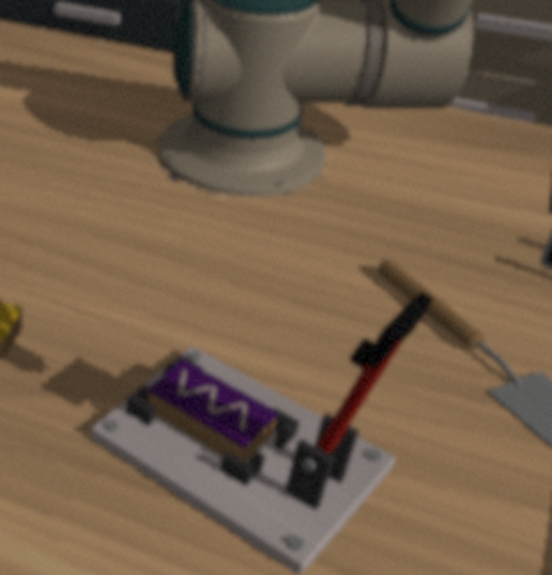

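Block seated: its centre is about 0.5 mm from the nest centre and its yaw matches. The shut fingertip sits 22 mm behind the reported TCP. Now I'll lower behind the paddle and push it over.

```bash
python3 -m crank '[[5,0,0.1,0,0,0,0],[10.6,0,0.1,0,0,0,0],[10.6,-2,0.1,0,0,0,0],[10.6,-4,0.1,0,0,0,0],[10.6,-5,0.1,0,0,0,0]]' 40
python3 - <<'E'
from h import *
st()
e=eyes.get_image("scene");cv2.imwrite("pics/s11.png",cv2.resize(e["color"][60:310,260:500],None,fx=2.3,fy=2.3,interpolation=cv2.INTER_CUBIC))
O=np.array([.4956,.135]);a=np.radians(74.7);Y=np.array([np.cos(a),np.sin(a)]);X=np.array([Y[1],-Y[0]])
p=manip.get_state()["position"][:2]-O;print("jig xy",p@X,p@Y)
E
```

```text
clock: 14.52
position: [0.5383, 0.284, 0.1652]
ee_rot: [0.702, 0.095, 0.699, -0.094]
contact_force: [0.6, 1.2, -0.1]
width: 0.0003
t 14.525 p [0.5383 0.284  0.1652] jawyaw -15.4 x [ 0.005  0.001 -1.   ] F [ 0.6  1.2 -0.1] w 0.0003 q [ 0.37  0.35  1.51 -0.    1.28  0.64]
jig xy 0.0017253175507621968 0.15416004358817761
```

View pics/s11.png

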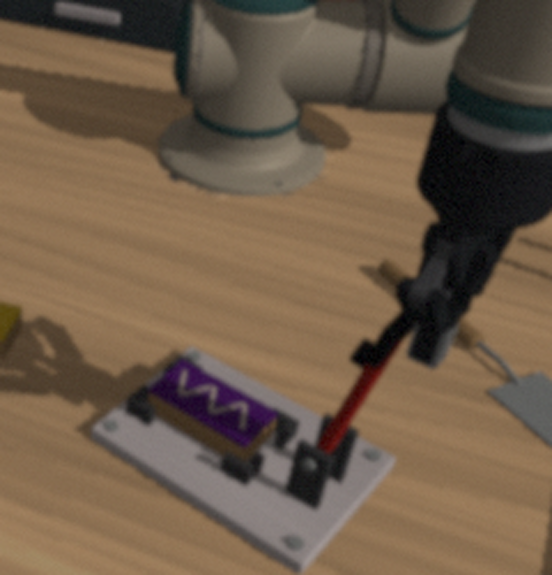

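```bash
python3 -m crank '[[-0.1,-1.5,0,0,0,0,0],[-0.3,-3,0,0,0,0,0],[-0.4,-4.5,0,0,0,0,0],[-0.2,-6,0,0,0,0,0],[0,-7.5,0,0,0,0,0]]' 40
python3 - <<'E'
from h import *
st()
e=eyes.get_image("scene");cv2.imwrite("pics/s12.png",cv2.resize(e["color"][60:310,260:500],None,fx=2.3,fy=2.3,interpolation=cv2.INTER_CUBIC))
O=np.array([.4956,.135]);a=np.radians(74.7);Y=np.array([np.cos(a),np.sin(a)]);X=np.array([Y[1],-Y[0]])
p=manip.get_state()["position"][:2]-O;print("jig xy",p@X,p@Y)
E
```

```text
clock: 15.2
position: [0.517, 0.2124, 0.1618]
ee_rot: [0.701, 0.094, 0.701, -0.094]
contact_force: [1.9, 1.0, -1.4]
width: -0.0
t 15.2 p [0.517  0.2124 0.1618] jawyaw -15.3 x [-0.001  0.    -1.   ] F [ 1.9  1.  -1.4] w -0.0 q [0.27 0.28 1.62 0.   1.24 0.53]
jig xy -0.0003605671864823634 0.07803775390815751
```

View pics/s12.png

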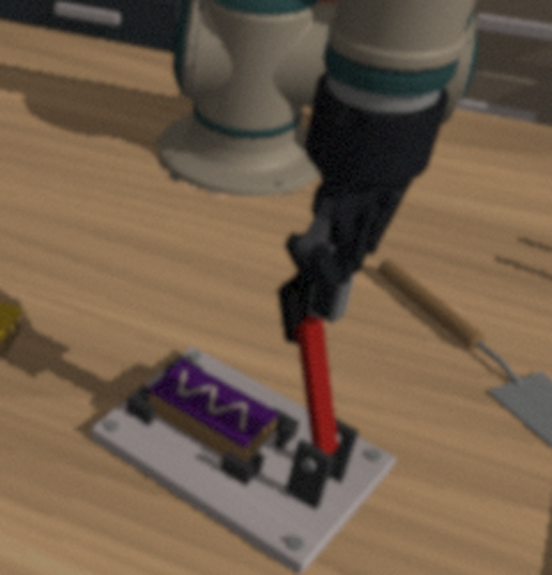

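```bash
python3 -m crank '[[0.4,-2,0,0,0,0,0],[1.7,-3.9,0,0,0,0,0],[3,-5.4,0,0,0,0,0],[4.5,-6.7,0,0,0,0,0],[6.2,-7.7,0,0,0,0,0]]' 40; python3 -m crank '[[1.7,-0.8,0,0,0,0,0],[2.7,-1.1,0,0,0,0,0],[3.6,-1.3,0,0,0,0,0],[4.2,-1.4,0,0,0,0,0]]' 40
python3 - <<'E'
from h import *
st()
e=eyes.get_image("scene");cv2.imwrite("pics/s13.png",cv2.resize(e["color"][60:310,260:500],None,fx=2.3,fy=2.3,interpolation=cv2.INTER_CUBIC))
O=np.array([.4956,.135]);a=np.radians(74.7);Y=np.array([np.cos(a),np.sin(a)]);X=np.array([Y[1],-Y[0]])
p=manip.get_state()["position"][:2]-O;print("jig xy",p@X,p@Y)
E
```

```text
clock: 15.88
position: [0.4965, 0.1376, 0.0994]
ee_rot: [0.701, 0.094, 0.701, -0.094]
contact_force: [0.6, -0.0, 0.8]
width: 0.0
clock: 16.38
position: [0.4932, 0.1254, 0.0577]
ee_rot: [0.701, 0.094, 0.701, -0.094]
contact_force: [-0.0, -0.6, 0.7]
width: 0.0003
t 16.375 p [0.4932 0.1254 0.0577] jawyaw -15.29 x [-0.001 -0.    -1.   ] F [-0.  -0.6  0.7] w 0.0003 q [ 0.11  0.31  1.87 -0.    0.96  0.38]
jig xy -3.254175469008351e-05 -0.009937831583142754
```

View pics/s13.png

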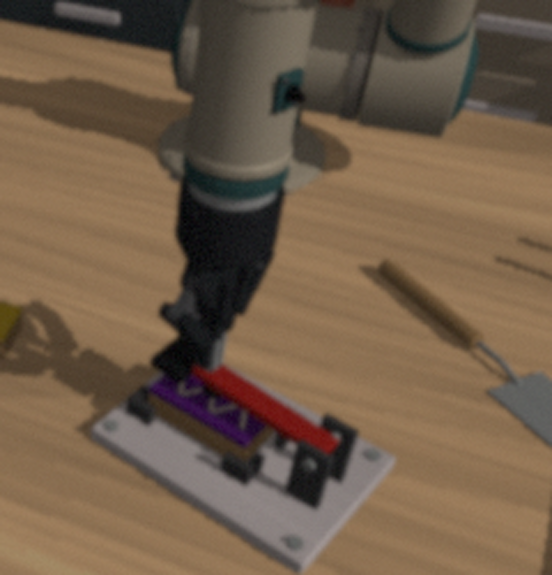

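```bash
python3 -m crank '[[0.4,-0.5,0,0,0,0,0],[0.8,-0.8,0,0,0,0,0],[1.1,-0.8,0,0,0,0,0],[1.3,-0.8,0,0,0,0,0]]' 40; python3 -m crank '[[0.1,0,0,0,0,0,0],[0.2,0,0,0,0,0,0],[0.2,0,0,0,0,0,0]]' 40
```

```text
clock: 16.92
position: [0.4914, 0.1176, 0.0451]
ee_rot: [0.701, 0.094, 0.701, -0.094]
contact_force: [0.3, -0.9, 0.1]
width: 0.0001
clock: 17.3
position: [0.4915, 0.1176, 0.0448]
ee_rot: [0.701, 0.094, 0.701, -0.094]
contact_force: [-3.6, -1.8, 13.1]
width: -0.0002
```

Solid contact at tip z ≈ 0.067, which matches level. I'll press a little more, then retreat straight up and check.

```bash
python3 -m crank '[[0.1,0,0,0,0,0,0],[0.2,0,0,0,0,0,0],[0.2,0,0,0,0,0,0]]' 40; python3 -m crank '[[-1,0,0,0,0,0,0],[-4,0,0,0,0,0,0],[-9,0,0,0,0,0,0],[-14,0,0,0,0,0,0],[-19,0,0,0,0,0,0]]' 40; python3 -m crank '[[0,-4,0,0,0,0,0],[0,-9,0,0,0,0,0],[0,-9,0,0,0,0,0]]'
python3 - <<'E'
from h import *
st()
for n in("wrist","scene","top"):
    e=eyes.get_image(n)
    im=e["color"] if n=="wrist" else cv2.resize(e["color"][170:310,285:445] if n=="scene" else e["color"][150:310,90:380],None,fx=4 if n=="scene" else 2.7,fy=4 if n=="scene" else 2.7,interpolation=cv2.INTER_CUBIC)
    cv2.imwrite(f"pics/{n}14.png",im)
O=np.array([.4956,.135]);a=np.radians(74.7);Y=np.array([np.cos(a),np.sin(a)]);X=np.array([Y[1],-Y[0]])
for n in("wrist","scene"):
    e=eyes.get_image(n)
    hs=hsv(e,(0,120,40),(8,255,255))|hsv(e,(172,120,40),(179,255,255))
    v,u=np.nonzero(hs);P=depth(e,np.c_[u,v]);J=np.c_[(P[:,:2]-O)@X,(P[:,:2]-O)@Y-.105,P[:,2]]
    k=(abs(J[:,0])<.010)&(J[:,1]>-.125)&(J[:,1]<-.02)&(J[:,2]>.045)&(J[:,2]<.12);J=J[k]
    if len(J)>20:
        c=np.polyfit(J[:,1],J[:,2],1);print(n,len(J),"arm slope -> theta",-np.arctan(c[0]),"median z",np.median(J[:,2]))
d=eyes.get_image("top");m=hsv(d,(22,150,120),(35,255,255),(290,230,365,275));print("yellow",rect(plane(d,cv2.convexHull(big(m))[:,0],.03)))
E
```

```text
clock: 17.68
position: [0.4915, 0.1176, 0.0446]
ee_rot: [0.701, 0.094, 0.7, -0.094]
contact_force: [-8.0, -1.8, 25.8]
width: -0.0001
clock: 18.3
position: [0.4911, 0.118, 0.2326]
ee_rot: [0.701, 0.094, 0.701, -0.094]
contact_force: [0.4, -0.1, -0.6]
width: 0.0002
clock: 18.68
position: [0.4667, 0.0288, 0.2312]
ee_rot: [0.7, 0.095, 0.701, -0.096]
contact_force: [0.0, 0.7, 0.2]
width: 0.0002
t 18.675 p [0.4667 0.0288 0.2312] jawyaw -15.52 x [-0.001 -0.001 -1.   ] F [0.  0.7 0.2] w 0.0002 q [-0.09  0.1   1.68 -0.    1.36  0.18]
wrist 2092 arm slope -> theta 0.00024133402830235078 median z 0.06533654063198335
scene 356 arm slope -> theta -0.008468204442184997 median z 0.0669732863886986
yellow (array([ 0.47125247, -0.1386115 ]), array([50.16191101, 83.82823944]), np.float32(-83.053474))
```

View pics/wrist14.png

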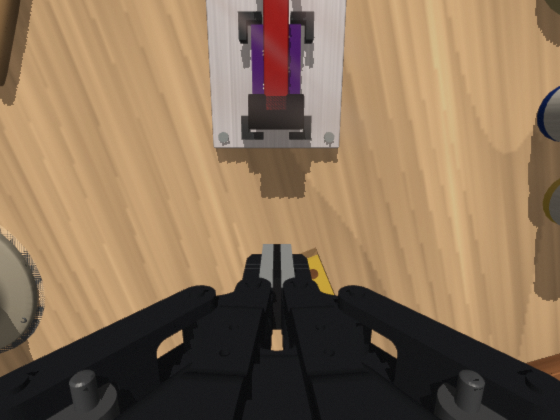

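View pics/scene14.png

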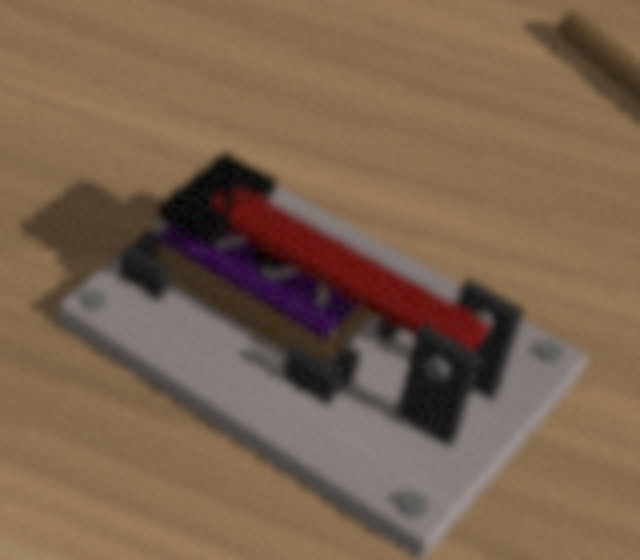

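The clamp is level (slope about 0) and the block is under it. The arm is clear, so I'm handing in.

```bash
python3 -c "
from rig import manip
print(manip.sign_off())"
```

```text
the job is handed in; nothing more can be done
None
```

The purple block is home in the nest, face up, with the red clamp shut level on it. I handed the job in at about 19 s of the 53 s allowed; the hand-in gives no verdict.

- **Block:** I pressed it down with the gripper until it stopped solid at 30 N, with the clamp still standing at about 1.8 rad. With the fingers open and clear, its centre measured about 0.5 mm from the nest centre. Its direction matched the jig's to within 0.1 degrees, and its top read 0.0437 m, against 0.045 m when home. The depth camera had read about 1.5 mm low on this block earlier.
- **Clamp:** I swung it over with the shut fingertips and pressed it to a solid stop at about 26 N. The bar's slope then measured 0.000 rad from the wrist camera and -0.008 rad from the scene camera. The arm was raised clear and touching nothing.
- **Yellow block:** I never touched it. In the last top view the arm partly hid it, showing 84 mm of its 101 mm length. That moved its measured centre 9 mm, but its side position and angle were unchanged.

**Disagreements:**
- **Fingertip position:** the real fingertips sit about 22 mm (shut) to 33 mm (open) behind the reported TCP, more than described. My first grasp closed above the block without touching it. I measured the offset in the pictures and corrected for it in all later moves.
- **Camera positions:** the cameras differed by a few millimetres, so I relied on the wrist camera for the final placing.

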